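# Free the honing steel from its block and hold it level over the board

### The job

Turn the black clamp knob on top of the wooden block clockwise as far as it goes, which frees the honing steel, then draw the steel right out of its hole by the handle. Swing it level (rod and handle horizontal, pointing whichever way suits) with the rod over the chopping board, some 20 cm above it, and finish still holding it there, steady and touching nothing else. Leave the knob turned and do not push the crock, the pepper mill or the mug out of place.

Things in the scene. Friction and masses are not known exactly. Their poses are not given: they have to be found in the camera images.
- block: wooden holder fixed to the worktop, 90 mm wide (y). Origin on the worktop straight below the hole's mouth; z up, x level from the handle side to the knob side. Its front face, 75 mm long, slopes at 45 degrees, looking up and to -x; behind it a flat top at z = 157 mm, x 33 to 141, carries the knob. Base plate 12 mm thick, x -40 to 160, y within 65
- hole_mouth (a point): centre of the hole's mouth in the sloping face, 125 mm above the worktop; axes as the block's. Hole 13 mm square, 140 deep, square to the face: going in along (0.707, 0, -0.707) in block axes. A fixed guide bridge stands 17 mm off the face, 33 to 43 mm up-slope of the hole
- keeper_end (a point): middle of the lower end of the 18 mm wide steel keeper plate that slides on the sloping face. Locked, it overlaps the steel's round guard by up to 11 mm and stops it coming out; turning the knob draws it up-slope, 15 mm per rad, quite clear of the guard at the stop. Axes: x up the slope, z out of the face
- clamp_knob (a joint): angle of the clamp knob in rad, about 0 to 0.2 at the start (locked), 1.2 at the stop (fully freed); it grows as the knob is turned clockwise seen from above. It stays where it is left; light friction, about 0.04 N m
- knob_grip (a point): middle of the clamp knob's grip bar, on the vertical turning axis, 184 mm above the worktop, 92 mm along block x from the block's origin. Bar 48 mm long (point x), 14 thick (point y), 26 high, z 171 to 197 mm; at joint value a it points 0.6 - a rad (counter-clockwise from above) from block x. A collar 30 mm across lies under it
- steel: honing steel, 0.14 to 0.22 kg, home in the hole, leaning 45 degrees. Origin on its axis at the guard's rod side (= hole mouth when home), z towards the handle's end. Guard: 44 mm disc, z 0 to 5. Dark wood flat-sided handle, z 17 to 105, 24 mm (x) by 20 mm (y; home, level across the block: grip it across y from above). Rod: 10 mm thick, z 0 to -131, 1.5 mm slack all round. Balances near the guard
- steel_mid (a point): point half way along the steel's rod, z = -65 mm in the steel's frame; axes as the steel's
- steel_tip (a point): free end of the steel's rod, z = -131 mm in the steel's frame; axes as the steel's
- board: flat plywood chopping board, fixed, 180 (its x) x 260 (its y) x 18 mm thick; origin at the centre of its underside, on the worktop
- crock: white ceramic crock, 96 mm across, 130 high, with wooden spoons to 250 mm (one loose piece, 0.8 kg); origin at the centre of its underside. Leave alone
- mill: turned dark wooden pepper mill, 56 mm across, 168 high; origin at the centre of its underside. Leave alone
- mug: white mug, 80 mm across, 90 high, handle to its +y; origin at the centre of its underside. Leave alone
Mind the look-alikes: they are no part of the job. What is shaped like the steel but blue or red is not meant.

How it is judged:
By the outcome, as a careful person would: the job done as asked, in the order asked, and still so for the second after the job is handed in, while the arm keeps its last pose, push and grip.
It also fails if it takes over 51 s, if anything falls off the work surface, if the arm or the gripper's body presses on something with over 40 N, if the wrist force passes 120 N, or if a joint passes its speed limit or range.

### The arm

A 7-joint arm with a two-finger parallel gripper is mounted at the origin on the work surface. World frame = base frame: x ahead of the robot, y to its left, z up, the work surface at z = 0. Lengths are in m, angles in rad, forces in N, time in s.
With the tool pointing down it reaches from about 0.35 to 0.9 m from the base axis. Payload 7.2 kg.
Tool frame: the origin (TCP) lies at the very end of the fingers, on their centre line; the grasp point (between the pads) lies 19 mm behind it; z points along the fingers, y is the line along which they close (so a half turn about z gives the same grasp; the last joint's range is limited). The gripper opens to 85 mm and grips with 20 to 120 N. Pads are 22 mm wide; open, the fingers measure 114 mm over their backs; the gripper's body (76 mm by 85 mm) begins 54 mm behind the grasp point. The pads swing forward as they close: fully open they stand 13 mm farther back than shut.
Start: joints at [-1.308, 0.411, -0.013, 1.596, 0.006, 1.134, -0.082], TCP at [0.203, 0.591, 0.202] pointing down, gripper open.
Joint ranges: [-2.95, 2.95], [-0.29, 1.99], [-1.47, 1.44], [0.14, 2.54], [-1.03, 4.17], [0.13, 1.85], [-2.86, 2.86]. Speed limits (rad/s): [2.39, 2.39, 3.01, 3.01, 3.14, 3.14, 3.14].

### API

Orientations are given as a unit quaternion [w, x, y, z].
In Python, from bench import observe, get_image, job_done, find_in, trace, pinpoint gives the robot as it stands. The module is installed in compiled form; this text tells all that it offers.
- The arm moves only by the shell command python3 -m inch 'ROWS' [OPENING] [FORCE]. ROWS is JSON, a list of rows, each an object with "delta_pos": the shift along the tool's x, y, z in m, a list of three; "spin": the turn about the tool's z in rad. A call has 1 to 8 rows; each row is the pose to reach, as a shift and turn from the pose commanded when the call began, along the tool's axes at that moment; what a row does not reach only later rows make up. A row lasts 1/12 s, in which the tool goes at most 41.7 mm and 7.16 degrees, less where a joint would pass 70% of its speed; a pose out of reach is approached as far as the arm can. A call with a gripper value outside its range is refused whole. OPENING is the finger opening in m, from 0 to 0.0854, set as the call begins (- or left out, the last holds). The fingers move at their own pace and stop on an object; FORCE is the grip in N (left out, the last holds). Time passes only in rows, so rows that repeat a pose let the fingers close. It gives the time, the measured TCP pose, the force, the opening and the grip force at its end, in the units of the state.
- observe(): the state, without advancing time (a new reading comes with each control period).
- get_image(name): name is "side" or "top" or "wrist"; returns a dict with "image" (384x512x3 uint8, blue, green, red), "intrinsics" (3x3 intrinsics, pixels), "world_from_camera" (4x4, takes a point from camera to world coordinates). Camera axes: x right, y down, z forward; pixel columns grow to the right and rows downward; lengths in m; the calibration is good to about 2 mm. A picture is of the moment at which its call begins. There is no depth.
- job_done(): hands the job in; it is judged then, once.
Trained networks look in a picture, given as the dict that the camera call returned (one of the last four; its "shot" number tells which), for a name from the list of things; names that differ only in an ending like _2 or _b are one class to them, and where a whole thing is asked for, a point or a joint stands for the part that bears it (a point fixed in the world has none). Each returns a list of dicts, best first, with "score" (0 to 1); they miss things now and then, are a little off and sometimes report something else, mostly with a low value. They report only what shows in the picture. A call takes as long as a camera call. They do not tell look-alikes from the thing itself.
- find_in(picture, thing): "extent" ([left, top, width, height] in pixels, round what is visible of it).
- trace(picture, thing): "mask" (384x512 bool, what is visible of it) and "extent" ([left, top, width, height] in pixels, round what is visible of it).
- pinpoint(picture, thing): "centre" ([column, row] in pixels: a listed point, or the origin of a listed thing).
The state is a dict: "clock": time; "q": joint angles; "joint_velocities": joint speeds; "effort": joint torques, N m; "tcp_pos": TCP position; "ee_rot": TCP orientation; "force": force on the tool from outside, world axes, zero at the start; "moment": the same for the moment, N m; "finger_gap": finger opening in m; "grip_force": force on a finger pad.
Only numpy, scipy, OpenCV 4.12 (cv2) and the standard library are available. Lean on these libraries where they do the work, as an engineer would, in place of code of your own. Each camera call takes 0.05 s, during which the arm holds its last target. There are 200 camera calls.

## Working session

There is one attempt and no reset: what is moved stays moved. The work goes in short steps, Python scripts to look and compute and a shell command to move; the robot and the scene stay as the last step left them, time stands still between calls to the robot, and variables do not carry over. Pictures are saved under pics/ and viewed, at most 10 in all, crops included, and the job is handed in when it is done.

```bash
mkdir -p pics
cat > h.py <<'E'
import numpy as np, cv2
from bench import *
def proj(im,p):
    T=np.linalg.inv(im["world_from_camera"]);c=T[:3,:3]@np.asarray(p,float)+T[:3,3];u=im["intrinsics"]@c;return u[:2]/u[2]
def ray(im,px):
    d=np.linalg.inv(im["intrinsics"])@[px[0],px[1],1];T=np.array(im["world_from_camera"]);return T[:3,3],T[:3,:3]@d/np.linalg.norm(d)
def atz(im,px,z):
    o,d=ray(im,px);return o+d*(z-o[2])/d[2]
def tri(rs):
    A=0;b=0
    for o,d in rs:
        P=np.eye(3)-np.outer(d,d);A=A+P;b=b+P@o
    return np.linalg.solve(A,b)
E
python3 - <<'E'
from h import *
ims={n:get_image(n) for n in("side","top")}
for n,im in ims.items():
    print(n,np.round(im["world_from_camera"],3).tolist(),im["intrinsics"][0][0])
    for t in["hole_mouth","keeper_end","knob_grip","steel","steel_mid","steel_tip","board","crock","mill","mug","block"]:
        print(n,t,[(np.round(r["centre"]).tolist(),round(float(r["score"]),2)) for r in pinpoint(im,t)][:4])
cv2.imwrite("pics/a.png",np.vstack([cv2.resize(ims[n]["image"],(400,300)) for n in ims]))
E
```

```text
side [[-0.986, -0.096, 0.132, 0.406], [-0.164, 0.572, -0.804, 0.824], [0.002, -0.815, -0.58, 0.716], [0.0, 0.0, 0.0, 1.0]] 360.43821742511875
side hole_mouth [([262.0, 152.0], 0.58)]
side keeper_end [([262.0, 150.0], 0.38)]
side knob_grip [([234.0, 134.0], 0.58)]
side steel [([357.0, 303.0], 0.86), ([262.0, 154.0], 0.7), ([313.0, 156.0], 0.54)]
side steel_mid [([248.0, 162.0], 0.85), ([351.0, 278.0], 0.68), ([331.0, 150.0], 0.58)]
side steel_tip [([345.0, 253.0], 0.84), ([346.0, 149.0], 0.75)]
side board [([240.0, 259.0], 0.85)]
side crock [([228.0, 363.0], 0.79)]
side mill [([267.0, 142.0], 0.89)]
side mug [([176.0, 200.0], 0.94)]
side block [([263.0, 187.0], 0.59)]
top [[0.017, -0.984, 0.179, 0.301], [-1.0, -0.018, -0.005, 0.018], [0.008, -0.179, -0.984, 1.337], [0.0, 0.0, 0.0, 1.0]] 418.8367641531201
top hole_mouth [([307.0, 181.0], 0.68)]
top keeper_end [([310.0, 179.0], 0.5), ([300.0, 188.0], 0.33)]
top knob_grip [([402.0, 181.0], 0.56)]
top steel [([363.0, 240.0], 0.92), ([160.0, 275.0], 0.63), ([305.0, 182.0], 0.61)]
top steel_mid [([180.0, 270.0], 0.67), ([368.0, 260.0], 0.66)]
top steel_tip [([203.0, 271.0], 0.84), ([382.0, 283.0], 0.8), ([198.0, 183.0], 0.41)]
top board [([198.0, 183.0], 0.98)]
top crock [([112.0, 190.0], 0.56)]
top mill [([402.0, 181.0], 0.55), ([262.0, 112.0], 0.55)]
top mug [([263.0, 115.0], 0.9)]
top block [([299.0, 191.0], 0.94)]
```

Run:
```python
from h import *
ims={n:get_image(n) for n in("side","top")}
cv2.imwrite("pics/b.png",np.hstack([cv2.resize(ims["side"]["image"][80:],(400,240)),cv2.resize(ims["top"]["image"][80:320],(400,240))]).repeat(1,0))
s=cv2.resize(ims["side"]["image"][100:384,130:410],(394,400));t=cv2.resize(ims["top"]["image"][80:320,80:448][:],(400,261))
c=cv2.resize(ims["top"]["image"][130:250,270:420],None,fx=2.6,fy=2.6)
W=np.zeros((600,800,3),np.uint8);W[:400,:394]=s;W[:261,400:]=t;W[270:270+c.shape[0],400:400+c.shape[1]]=c
cv2.imwrite("pics/c.png",W)
```

```text
(no output)
```

View pics/c.png

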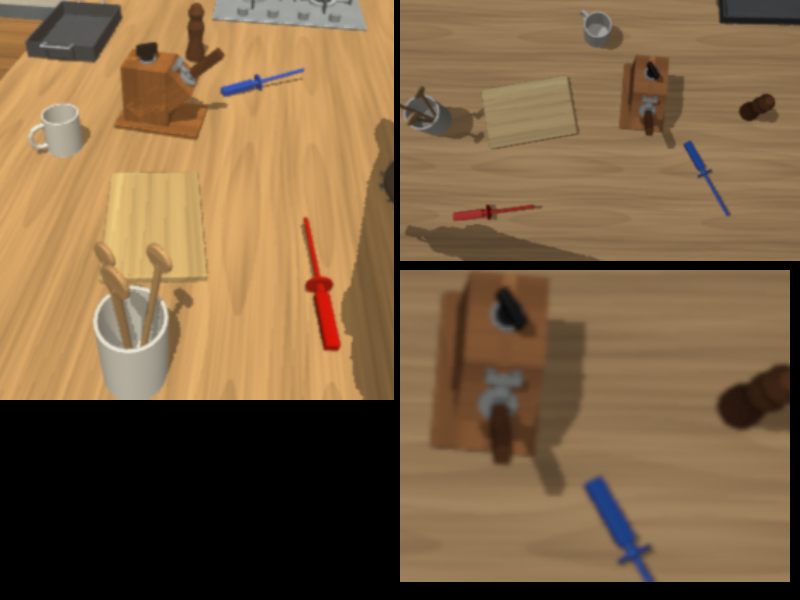

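Candidates in the top view: blue steel lying at (363,240), red steel lying at (160,275), and the dark-wood-handled steel in the block, with guard about (307,181) and handle about (309,191). The one in the block is the one meant, since it has a dark handle and sits home in the hole. The lower right crop above shows it enlarged. The knob is at about (312,145) in the top view.

Run:
```python
from h import *
from scipy.spatial.transform import Rotation as R
S=get_image("side");T=get_image("top")
m=tri([ray(S,(262,153)),ray(T,(307,181))]);print("mouth",m)
k=tri([ray(S,(234,134)),ray(T,(312,145))]);print("knob",k, atz(T,(312,145),.19),atz(S,(234,134),.184))
print("mouth z", atz(T,(307,181),.125),atz(S,(262,153),.125))
print("board",atz(T,(198,183),0),atz(S,(240,259),0))
print("mug",atz(T,(263,113),0),"mill",atz(T,(402,181),0),atz(S,(267,142),0),"crock",atz(T,(112,190),0),atz(S,(228,363),0))
for t in("board","block"):
  r=trace(T,t)[0];c=max(cv2.findContours(r["mask"].astype(np.uint8),0,2)[0],key=cv2.contourArea)
  b=cv2.boxPoints(cv2.minAreaRect(c));print(t,[atz(T,p,.018 if t=="board" else .01)[:2].round(3).tolist() for p in b])
o=observe();print(o["tcp_pos"],R.from_quat(np.roll(o["ee_rot"],-1)).as_matrix().round(3).tolist(),o["finger_gap"])
```

```text
mouth [ 0.54552969 -0.15207422  0.13175962]
knob [ 0.63740063 -0.15910562  0.18783965] [ 0.63614879 -0.15879813  0.19      ] [ 0.63973044 -0.16649868  0.184     ]
mouth z [ 0.54466781 -0.15302468  0.125     ] [ 0.54940574 -0.16401432  0.125     ]
board [0.55651115 0.18389635 0.        ] [ 5.54695479e-01  1.79050405e-01 -1.11022302e-16]
mug [ 0.7996721  -0.02442913  0.        ] mill [ 0.57559965 -0.48103454  0.        ] [ 0.57277   -0.4631498  0.       ] crock [0.52827195 0.46078559 0.        ] [0.52292068 0.4566705  0.        ]
board [[0.506, -0.083], [0.739, -0.096], [0.732, -0.237], [0.5, -0.22]]
block [[0.511, -0.084], [0.741, -0.101], [0.732, -0.237], [0.503, -0.216]]
[0.20304377 0.59109625 0.20209308] [[-0.946, 0.325, 0.0], [0.325, 0.946, 0.0], [-0.0, 0.0, -1.0]] 0.08553606208543493
```

```bash
python3 -m inch '[{"delta_pos":[-0.218,-0.19,-0.043],"spin":0},{"delta_pos":[-0.218,-0.19,-0.043],"spin":0},{"delta_pos":[-0.218,-0.19,-0.043],"spin":0},{"delta_pos":[-0.218,-0.19,-0.043],"spin":0},{"delta_pos":[-0.218,-0.19,-0.043],"spin":0},{"delta_pos":[-0.218,-0.19,-0.043],"spin":0},{"delta_pos":[-0.218,-0.19,-0.043],"spin":0},{"delta_pos":[-0.218,-0.19,-0.043],"spin":0}]'
```

```text
clock: 2.17
tcp_pos: [0.3527, 0.3335, 0.2468]
ee_rot: [0.002, 0.17, 0.986, -0.0]
force: [0.4, 0.0, -0.1]
finger_gap: 0.0852
grip_force: 0.0
```

```bash
python3 -m inch '[{"delta_pos":[-0.218,-0.19,-0.043],"spin":0},{"delta_pos":[-0.218,-0.19,-0.043],"spin":0},{"delta_pos":[-0.218,-0.19,-0.043],"spin":0},{"delta_pos":[-0.218,-0.19,-0.043],"spin":0},{"delta_pos":[-0.218,-0.19,-0.043],"spin":0},{"delta_pos":[-0.218,-0.19,-0.043],"spin":0},{"delta_pos":[-0.218,-0.19,-0.043],"spin":0},{"delta_pos":[-0.218,-0.19,-0.043],"spin":0}]'
python3 -m inch '[{"delta_pos":[-0.218,-0.19,-0.043],"spin":0},{"delta_pos":[-0.218,-0.19,-0.043],"spin":0},{"delta_pos":[-0.218,-0.19,-0.043],"spin":0},{"delta_pos":[-0.218,-0.19,-0.043],"spin":0},{"delta_pos":[-0.218,-0.19,-0.043],"spin":0},{"delta_pos":[-0.218,-0.19,-0.043],"spin":0},{"delta_pos":[-0.218,-0.19,-0.043],"spin":0},{"delta_pos":[-0.218,-0.19,-0.043],"spin":0}]'
python3 -m inch '[{"delta_pos":[0,0,0],"spin":-0.12},{"delta_pos":[0,0,0],"spin":-0.24},{"delta_pos":[0,0,0],"spin":-0.36},{"delta_pos":[0,0,0],"spin":-0.48},{"delta_pos":[0,0,0],"spin":-0.6},{"delta_pos":[0,0,0],"spin":-0.72},{"delta_pos":[0,0,0],"spin":-0.84},{"delta_pos":[0,0,0],"spin":-0.84}]'
python3 - <<'E'
from h import *
W=get_image("wrist")
for t in["hole_mouth","keeper_end","knob_grip","steel"]:
    print(t,[(np.round(r["centre"]).tolist(),round(float(r["score"]),2)) for r in pinpoint(W,t)][:3])
cv2.imwrite("pics/d.png",W["image"])
print(observe()["q"],np.round(W["world_from_camera"],3).tolist())
for p in([.5445,-.153,.125],[.636,-.159,.184]):print(proj(W,p))
E
```

```text
clock: 2.83
tcp_pos: [0.4956, 0.0821, 0.2898]
ee_rot: [0.002, 0.17, 0.986, -0.001]
force: [-0.0, 0.3, 0.2]
finger_gap: 0.0857
grip_force: 0.0
clock: 3.5
tcp_pos: [0.6377, -0.1687, 0.3307]
ee_rot: [0.0, 0.169, 0.986, -0.003]
force: [-1.6, -0.0, -0.8]
finger_gap: 0.0853
grip_force: 0.0
clock: 4.17
tcp_pos: [0.6365, -0.1598, 0.331]
ee_rot: [0.0, -0.255, 0.967, 0.0]
force: [-0.5, -1.1, 0.5]
finger_gap: 0.0855
grip_force: 0.0
hole_mouth [([298.0, 94.0], 0.66)]
keeper_end [([299.0, 99.0], 0.73)]
knob_grip [([255.0, 173.0], 0.68)]
steel [([300.0, 96.0], 0.84)]
[-0.06448832  0.40569258  0.35686171  1.33656857 -0.13979745  1.42398563
  2.36343541] [[-0.491, 0.841, 0.227, 0.581], [0.871, 0.474, 0.128, -0.192], [-0.0, 0.261, -0.965, 0.503], [0.0, 0.0, 0.0, 1.0]]
[300.13190367  95.73785687]
[256.93183109 170.92898309]
```

View pics/d.png

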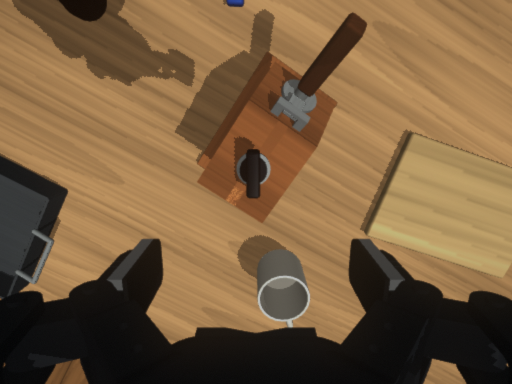

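The picture shows the black bar at (254,173), upright along the tool's x and under the gripper. The dark handle runs to (350,20) and the guard and keeper are at (297,100). This agrees with my estimate, so I descend and grip the knob.

```bash
python3 -m inch '[{"delta_pos":[0,0,0.03],"spin":0},{"delta_pos":[0,0,0.06],"spin":0},{"delta_pos":[0,0,0.09],"spin":0},{"delta_pos":[0,0,0.115],"spin":0},{"delta_pos":[0,0,0.135],"spin":0},{"delta_pos":[0,0,0.15],"spin":0},{"delta_pos":[0,0,0.155],"spin":0},{"delta_pos":[0,0,0.155],"spin":0}]' 0.05
python3 -m inch '[{"delta_pos":[0,0,0],"spin":0},{"delta_pos":[0,0,0],"spin":0},{"delta_pos":[0,0,0],"spin":0},{"delta_pos":[0,0,0],"spin":0},{"delta_pos":[0,0,0],"spin":0},{"delta_pos":[0,0,0],"spin":0}]' 0.0 30
```

```text
clock: 5.08
tcp_pos: [0.6357, -0.1601, 0.1747]
ee_rot: [-0.001, -0.251, 0.968, 0.0]
force: [-0.2, 1.0, 0.4]
finger_gap: 0.0498
grip_force: 0.0
clock: 5.58
tcp_pos: [0.6366, -0.1604, 0.1765]
ee_rot: [0.0, -0.252, 0.968, -0.0]
force: [0.1, 0.5, 0.1]
finger_gap: 0.0001
grip_force: 0.0
```

Run:
```python
from h import *
W=get_image("wrist");S=get_image("side")
cv2.imwrite("pics/e.png",np.hstack([cv2.resize(W["image"],(400,300)),cv2.resize(S["image"][60:200,150:337],(400,300))]))
print([observe()[k] for k in("force","moment","finger_gap")])
```

```text
[array([ 0.43484898,  0.01270795, -0.78504338]), array([ 0.00158269,  0.01722814, -0.03398912]), -0.00039732112250287163]
```

View pics/e.png

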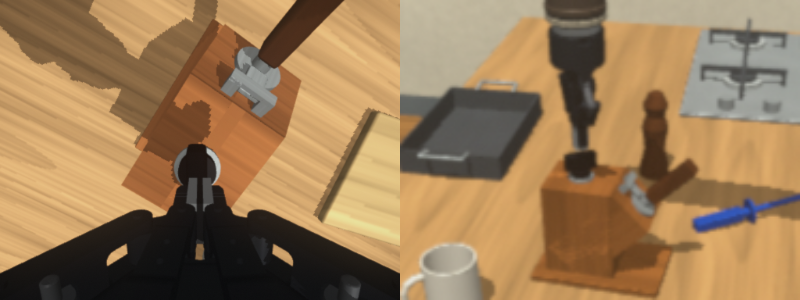

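The closed fingers end at about (200,178) in the left picture. The knob bar sticks out ahead of them at (198,160), and in the side view they seem to stand on or beyond the knob. I'll measure the offset.

Run:
```python
from h import *
W=get_image("wrist");S=get_image("side");T=get_image("top");t=observe()["tcp_pos"]
for n,im in(("W",W),("S",S),("T",T)):
    print(n,"tcp",proj(im,t).round(),"knob",proj(im,[.636,-.159,.184]).round(),"bar top",proj(im,[.636,-.159,.197]).round(),"top plane",proj(im,[.636,-.159,.157]).round(),[(np.round(r["centre"]).tolist(),round(float(r["score"]),2)) for r in pinpoint(im,"knob_grip")][:2])
c=W["image"][150:300,190:320];d=S["image"][80:200,200:290]
cv2.imwrite("pics/f.png",np.hstack([cv2.resize(c,(400,460),interpolation=2),cv2.resize(d,(345,460),interpolation=2)]))
```

```text
W tcp [256. 220.] knob [259. 226.] bar top [259. 235.] top plane [259. 210.] [([251.0, 228.0], 0.57)]
S tcp [235. 137.] knob [235. 135.] bar top [235. 131.] top plane [235. 143.] [([235.0, 134.0], 0.44)]
T tcp [312. 146.] knob [312. 146.] bar top [312. 144.] top plane [310. 148.] []
```

View pics/f.png

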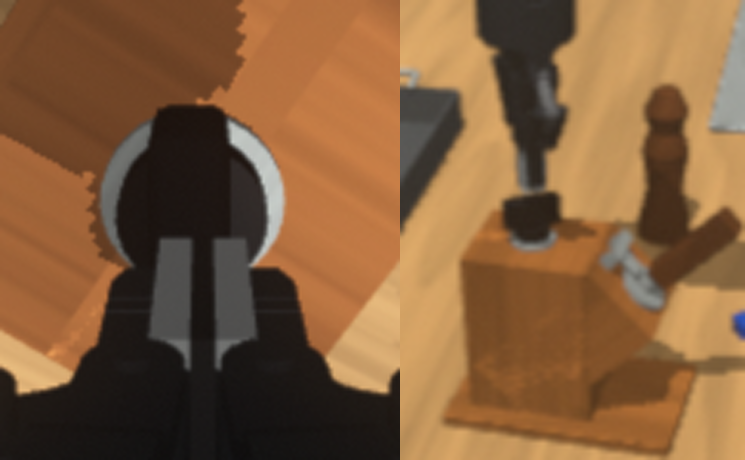

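The fingers closed to zero with no contact, and the pictures put their ends near the top of the bar, higher than reported. I'll open, go 10 mm lower (still clear of the block top) and close gently.

```bash
python3 -m inch '[{"delta_pos":[0,0,0],"spin":0},{"delta_pos":[0,0,0],"spin":0},{"delta_pos":[0,0,0],"spin":0},{"delta_pos":[0,0,0],"spin":0},{"delta_pos":[0,0,0.005],"spin":0},{"delta_pos":[0,0,0.01],"spin":0},{"delta_pos":[0,0,0.01],"spin":0}]' 0.05
python3 -m inch '[{"delta_pos":[0,0,0],"spin":0},{"delta_pos":[0,0,0],"spin":0},{"delta_pos":[0,0,0],"spin":0},{"delta_pos":[0,0,0],"spin":0},{"delta_pos":[0,0,0],"spin":0},{"delta_pos":[0,0,0],"spin":0}]' 0.0 30
```

```text
clock: 6.57
tcp_pos: [0.6357, -0.1602, 0.1646]
ee_rot: [-0.001, -0.252, 0.968, 0.0]
force: [-0.6, -0.4, -0.9]
finger_gap: 0.0503
grip_force: 0.0
clock: 7.07
tcp_pos: [0.6375, -0.1622, 0.1665]
ee_rot: [0.001, -0.251, 0.968, -0.001]
force: [4.0, -3.7, -2.0]
finger_gap: 0.0119
grip_force: 29.3
```

Now it grips the bar (12 mm, 29 N). Turning clockwise.

```bash
python3 -m inch '[{"delta_pos":[0,0,0],"spin":0.1},{"delta_pos":[0,0,0],"spin":0.2},{"delta_pos":[0,0,0],"spin":0.3},{"delta_pos":[0,0,0],"spin":0.4},{"delta_pos":[0,0,0],"spin":0.5},{"delta_pos":[0,0,0],"spin":0.6},{"delta_pos":[0,0,0],"spin":0.7},{"delta_pos":[0,0,0],"spin":0.8}]' 0 40
python3 -c "
from h import *
o=observe();print(o['moment'],o['force'],o['q'])"
```

```text
clock: 7.73
tcp_pos: [0.6374, -0.1618, 0.1666]
ee_rot: [0.001, 0.148, 0.989, -0.001]
force: [4.1, -3.6, -1.3]
finger_gap: 0.011
grip_force: 39.0
[-0.70584531 -0.7554045   0.05910975] [ 4.06091601 -3.59948809 -1.32133479] [-0.17492579  0.5300165   0.51660287  1.58093714 -0.28223767  1.10285296
  1.68453111]
```

```bash
python3 -m inch '[{"delta_pos":[0,0,0],"spin":0.08},{"delta_pos":[0,0,0],"spin":0.16},{"delta_pos":[0,0,0],"spin":0.24},{"delta_pos":[0,0,0],"spin":0.32},{"delta_pos":[0,0,0],"spin":0.32}]'
python3 - <<'E'
from h import *
o=observe();print(o['moment'],o['force'])
W=get_image("wrist");print([(np.round(r["centre"]).tolist(),round(float(r["score"]),2)) for r in pinpoint(W,"keeper_end")][:2],proj(W,[.5445,-.153,.125]))
cv2.imwrite("pics/g.png",W["image"])
E
```

```text
clock: 8.15
tcp_pos: [0.6375, -0.1616, 0.1666]
ee_rot: [0.001, 0.303, 0.953, -0.001]
force: [3.7, -3.9, -1.4]
finger_gap: 0.0113
grip_force: 39.1
[-0.85678667 -0.91302919 -0.03071507] [ 3.65356475 -3.89355386 -1.38031349]
[([185.0, 106.0], 0.69)] [180.82529483  80.95631855]
```

View pics/g.png

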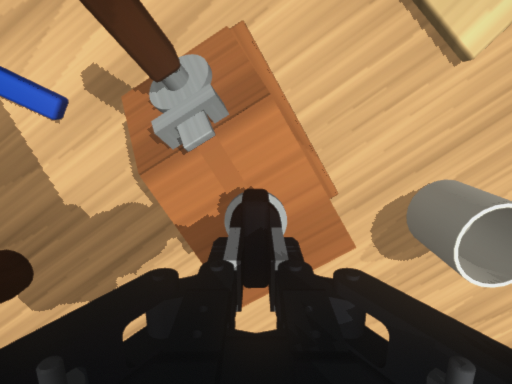

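The bar (256,230) has turned with the gripper, and the keeper has come up through the bridge to (197,132). I'll turn on to feel for the stop.

```bash
python3 -m inch '[{"delta_pos":[0,0,0],"spin":0.05},{"delta_pos":[0,0,0],"spin":0.08},{"delta_pos":[0,0,0],"spin":0.08}]'
python3 -c "
from h import *
o=observe();print(o['moment'],o['force'])"
python3 -m inch '[{"delta_pos":[0,0,0],"spin":0.04},{"delta_pos":[0,0,0],"spin":0.08},{"delta_pos":[0,0,0],"spin":0.08}]'
python3 -c "
from h import *
from scipy.spatial.transform import Rotation as R
o=observe();print(o['moment'],o['force'],R.from_quat(np.roll(o['ee_rot'],-1)).as_matrix().round(3).tolist())"
```

```text
clock: 8.5
tcp_pos: [0.6375, -0.1615, 0.1666]
ee_rot: [0.002, 0.338, 0.941, -0.0]
force: [4.5, -4.1, -2.5]
finger_gap: 0.0111
grip_force: 39.2
[-0.75088063 -1.01446932  0.04160727] [ 4.4816299  -4.12510243 -2.45358284]
clock: 8.75
tcp_pos: [0.6375, -0.1615, 0.1666]
ee_rot: [0.002, 0.375, 0.927, -0.001]
force: [3.6, -4.3, -1.7]
finger_gap: 0.0113
grip_force: 41.2
[-0.8760599  -0.92188665  0.4934416 ] [ 3.64271281 -4.34186381 -1.65035499] [[-0.718, 0.696, 0.002], [0.696, 0.718, -0.002], [-0.003, 0.0, -1.0]]
```

The moment jumped to 0.49 N m, so the knob is at its stop. Next I release, rise, shift above the handle and align the tool.

```bash
python3 -m inch '[{"delta_pos":[0,0,0],"spin":-0.03},{"delta_pos":[0,0,0],"spin":-0.03},{"delta_pos":[0,0,0],"spin":-0.03},{"delta_pos":[0,0,0],"spin":-0.03},{"delta_pos":[0,0,-0.03],"spin":-0.03},{"delta_pos":[0,0,-0.065],"spin":-0.03},{"delta_pos":[0,0,-0.1],"spin":-0.03},{"delta_pos":[0,0,-0.13],"spin":-0.03}]' 0.06
python3 -m inch '[{"delta_pos":[0.024,-0.019,0],"spin":-0.1},{"delta_pos":[0.048,-0.038,0],"spin":-0.2},{"delta_pos":[0.072,-0.058,0],"spin":-0.3},{"delta_pos":[0.094,-0.077,0],"spin":-0.4},{"delta_pos":[0.094,-0.077,0],"spin":-0.5},{"delta_pos":[0.094,-0.077,0],"spin":-0.6},{"delta_pos":[0.094,-0.077,0],"spin":-0.67},{"delta_pos":[0.094,-0.077,0],"spin":-0.67}]'
python3 - <<'E'
from h import *
from scipy.spatial.transform import Rotation as R
o=observe();M=R.from_quat(np.roll(o["ee_rot"],-1)).as_matrix();print(M.round(3).tolist())
W=get_image("wrist");S=get_image("side")
for im in(W,S):
  print("tcp",proj(im,o["tcp_pos"]).round(1))
  for t,p in(("steel",[.5442,-.1536,.125]),("knob_grip",[.636,-.16,.184]),("keeper_end",[.5442,-.1536,.125])):print(t,[(np.round(r["centre"],1).tolist(),round(float(r["score"]),2)) for r in pinpoint(im,t)][:2],proj(im,p).round(1))
cv2.imwrite("pics/i.png",np.hstack([cv2.resize(W["image"],(400,300)),cv2.resize(S["image"][60:200,150:337],(400,300))]))
E
```

```text
clock: 9.42
tcp_pos: [0.6364, -0.1605, 0.2985]
ee_rot: [0.0, 0.362, 0.932, 0.0]
force: [-0.3, -0.0, 0.0]
finger_gap: 0.0601
grip_force: 0.0
clock: 10.08
tcp_pos: [0.5149, -0.1536, 0.2965]
ee_rot: [0.0, 0.034, 0.999, 0.0]
force: [0.6, -0.3, 0.7]
finger_gap: 0.0599
grip_force: 0.0
[[-0.998, 0.067, 0.001], [0.067, 0.998, 0.001], [-0.001, 0.001, -1.0]]
tcp [254.5 220.6]
steel [([257.3, 192.0], 0.89), ([112.3, 63.8], 0.89)] [256.7 191.9]
knob_grip [([255.3, 296.5], 0.72)] [256.7 292.7]
keeper_end [([258.7, 216.1], 0.5)] [256.7 191.9]
tcp [273.9 104.7]
steel [([311.7, 158.0], 0.9), ([355.2, 301.5], 0.84)] [263.1 154.8]
knob_grip [([238.4, 135.8], 0.59)] [234.7 135.1]
keeper_end [([257.1, 144.9], 0.47)] [263.1 154.8]
```

View pics/i.png

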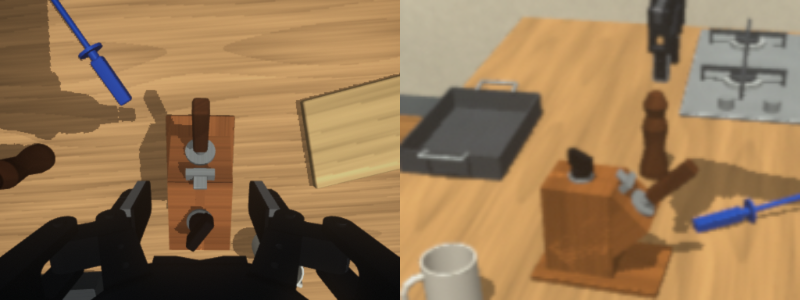

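The right picture shows the finger ends about 18 mm above the reported TCP, in line with the knob result. I'll descend over the handle, watching the force.

```bash
python3 -m inch '[{"delta_pos":[-0.003,0.002,0.03],"spin":0},{"delta_pos":[-0.003,0.002,0.06],"spin":0},{"delta_pos":[-0.003,0.002,0.09],"spin":0},{"delta_pos":[-0.003,0.002,0.115],"spin":0},{"delta_pos":[-0.003,0.002,0.135],"spin":0},{"delta_pos":[-0.003,0.002,0.15],"spin":0},{"delta_pos":[-0.003,0.002,0.16],"spin":0},{"delta_pos":[-0.003,0.002,0.16],"spin":0}]'
python3 -m inch '[{"delta_pos":[0,0,0.003],"spin":0},{"delta_pos":[0,0,0.006],"spin":0},{"delta_pos":[0,0,0.006],"spin":0}]'
python3 - <<'E'
from h import *
W=get_image("wrist");S=get_image("side");print(proj(S,observe()["tcp_pos"]))
cv2.imwrite("pics/j.png",np.hstack([cv2.resize(W["image"],(400,300)),cv2.resize(S["image"][90:190,210:343],(400,300))]))
E
```

```text
clock: 11.15
tcp_pos: [0.5171, -0.1516, 0.1342]
ee_rot: [-0.002, 0.035, 0.999, 0.0]
force: [-0.8, 0.0, 0.4]
finger_gap: 0.06
grip_force: 0.0
clock: 11.4
tcp_pos: [0.5186, -0.152, 0.1305]
ee_rot: [0.0, 0.035, 0.999, 0.0]
force: [0.0, 0.2, 0.6]
finger_gap: 0.0598
grip_force: 0.0
[271.07284746 154.16744148]
```

View pics/j.png

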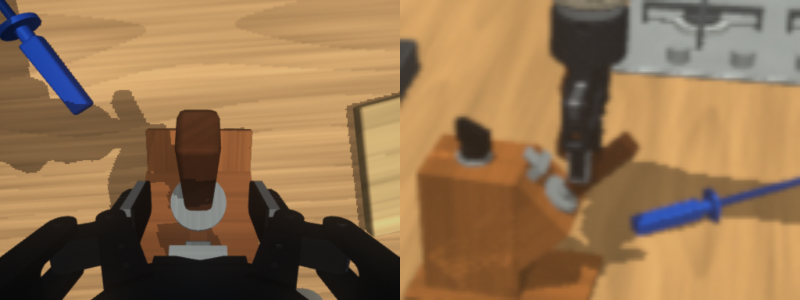

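The finger reaches right across the handle just behind the guard (side view about (580,180)), and the palm is clear. Closing.

```bash
python3 -m inch '[{"delta_pos":[0,0,0],"spin":0},{"delta_pos":[0,0,0],"spin":0},{"delta_pos":[0,0,0],"spin":0},{"delta_pos":[0,0,0],"spin":0},{"delta_pos":[0,0,0],"spin":0},{"delta_pos":[0,0,0],"spin":0}]' 0.0 60
```

```text
clock: 12.0
tcp_pos: [0.5183, -0.1523, 0.1305]
ee_rot: [0.0, 0.035, 0.999, -0.0]
force: [-1.2, -0.2, 5.4]
finger_gap: 0.018
grip_force: 58.9
```

```bash
python3 -m inch '[{"delta_pos":[0,0,0],"spin":0},{"delta_pos":[0.003,0,-0.003],"spin":0},{"delta_pos":[0.006,0,-0.006],"spin":0},{"delta_pos":[0.01,0,-0.01],"spin":0},{"delta_pos":[0.015,0,-0.015],"spin":0},{"delta_pos":[0.02,0,-0.02],"spin":0},{"delta_pos":[0.025,0,-0.025],"spin":0}]' 0.0 110
python3 -c "
from h import *
o=observe();print(o['moment'],o['force'])"
```

```text
clock: 12.58
tcp_pos: [0.4926, -0.1502, 0.1556]
ee_rot: [-0.0, 0.035, 0.999, 0.0]
force: [0.6, -0.0, -1.5]
finger_gap: 0.0161
grip_force: 107.9
[ 0.05409972 -0.37743203 -0.04540442] [ 0.61939144 -0.00609008 -1.54405031]
```

```bash
python3 -m inch '[{"delta_pos":[0.014,0,-0.014],"spin":0},{"delta_pos":[0.028,0,-0.028],"spin":0},{"delta_pos":[0.042,0,-0.042],"spin":0},{"delta_pos":[0.056,0,-0.056],"spin":0},{"delta_pos":[0.07,0,-0.07],"spin":0},{"delta_pos":[0.083,0,-0.083],"spin":0},{"delta_pos":[0.093,0,-0.093],"spin":0},{"delta_pos":[0.093,0,-0.093],"spin":0}]'
python3 - <<'E'
from h import *
o=observe();print(o['moment'],o['force'])
S=get_image("side");T=get_image("top");W=get_image("wrist")
for im in (S,T,W):
  print(proj(im,o["tcp_pos"]).round(),[(t,[(np.round(r["centre"]).tolist(),round(float(r["score"]),2)) for r in pinpoint(im,t)]) for t in("steel","steel_tip")])
cv2.imwrite("pics/k.png",np.hstack([cv2.resize(S["image"][60:285,170:400],(400,391)),cv2.resize(T["image"][100:300,150:355],(400,391))]))
E
```

```text
clock: 13.25
tcp_pos: [0.3987, -0.144, 0.2497]
ee_rot: [0.001, 0.036, 0.999, 0.001]
force: [0.7, -0.6, -2.0]
finger_gap: 0.0161
grip_force: 108.1
[ 0.03181587  0.04638668 -0.00415902] [ 0.71055643 -0.60904812 -1.97120789]
[313. 124.] [('steel', [([304.0, 126.0], 0.97), ([357.0, 304.0], 0.87), ([312.0, 156.0], 0.85)]), ('steel_tip', [([346.0, 150.0], 0.85), ([346.0, 255.0], 0.82), ([270.0, 146.0], 0.72)])]
[311. 227.] [('steel', [([158.0, 274.0], 0.71)]), ('steel_tip', [([309.0, 179.0], 0.72), ([202.0, 272.0], 0.7), ([379.0, 281.0], 0.63), ([311.0, 191.0], 0.47)])]
[253. 219.] [('steel', [([106.0, 155.0], 0.91), ([257.0, 306.0], 0.66), ([256.0, 258.0], 0.63)]), ('steel_tip', [([28.0, 55.0], 0.75), ([254.0, 299.0], 0.58), ([510.0, 37.0], 0.58)])]
```

View pics/k.png

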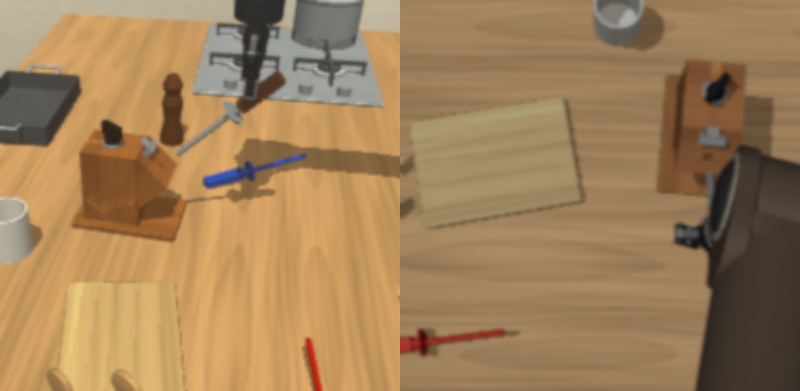

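The steel is right out: in the side view its tip is at (270,146) and the bridge is empty behind it. The knob is still turned. The moves allow no tilting, so I'll level the steel by setting the tip lightly on the board and letting the steel pivot in the pads. First I carry it over.

```bash
python3 -m inch '[{"delta_pos":[-0.003,0.02,0],"spin":0},{"delta_pos":[-0.007,0.05,0],"spin":0},{"delta_pos":[-0.01,0.08,0],"spin":0},{"delta_pos":[-0.014,0.11,0],"spin":0},{"delta_pos":[-0.017,0.14,0],"spin":0},{"delta_pos":[-0.02,0.17,0],"spin":0},{"delta_pos":[-0.024,0.2,0],"spin":0},{"delta_pos":[-0.028,0.23,0],"spin":0}]'
python3 -m inch '[{"delta_pos":[-0.002,0.02,0.015],"spin":0},{"delta_pos":[-0.004,0.04,0.035],"spin":0},{"delta_pos":[-0.007,0.06,0.055],"spin":0},{"delta_pos":[-0.01,0.08,0.075],"spin":0},{"delta_pos":[-0.013,0.095,0.095],"spin":0},{"delta_pos":[-0.013,0.098,0.105],"spin":0},{"delta_pos":[-0.013,0.098,0.115],"spin":0},{"delta_pos":[-0.013,0.098,0.115],"spin":0}]'
python3 -c "
from h import *
o=observe();print(o['moment'],o['force'],o['q'])
for n in('side','top'):
  im=get_image(n);p=np.array(o['tcp_pos'])+[.1185,-.008,-.098];print(proj(im,p),[(np.round(r['centre']).tolist(),round(float(r['score']),2)) for r in pinpoint(im,'steel_tip')])"
```

```text
clock: 14.37
tcp_pos: [0.4448, 0.0853, 0.2477]
ee_rot: [-0.0, 0.035, 0.999, -0.0]
force: [0.3, -0.3, -2.4]
finger_gap: 0.0166
grip_force: 108.2
clock: 15.03
tcp_pos: [0.4635, 0.1794, 0.1311]
ee_rot: [-0.002, 0.035, 0.999, -0.001]
force: [-0.5, -0.6, -1.9]
finger_gap: 0.0164
grip_force: 108.2
[-0.03882016  0.07358411 -0.01914367] [-0.5049652  -0.58985372 -1.90935566] [-0.67436254  0.27696784  0.24858622  1.99299165 -0.08593055  0.88544188
  1.11970026]
[230.07674802 246.77866681] [([230.0, 247.0], 0.66), ([347.0, 151.0], 0.64), ([344.0, 254.0], 0.64), ([227.0, 364.0], 0.16)]
[201.04130914 173.2466978 ] [([380.0, 281.0], 0.7), ([204.0, 174.0], 0.61)]
```

```bash
python3 -m inch '[{"delta_pos":[0,0,0],"spin":0},{"delta_pos":[0,0,0.006],"spin":0},{"delta_pos":[0,0,0.013],"spin":0},{"delta_pos":[0.004,0,0.018],"spin":0},{"delta_pos":[0.01,0,0.024],"spin":0},{"delta_pos":[0.016,0,0.032],"spin":0},{"delta_pos":[0.022,0,0.04],"spin":0},{"delta_pos":[0.022,0,0.04],"spin":0}]' 0.0 30
python3 -c "
from h import *
o=observe();print(o['moment'],o['force'],o['tcp_pos'])
for n in('side','top'):
  im=get_image(n);print([(t,[(np.round(r['centre']).tolist(),round(float(r['score']),2)) for r in pinpoint(im,t)][:3]) for t in('steel','steel_tip')],proj(im,[.5815,.171,.022]))"
```

```text
clock: 15.9
tcp_pos: [0.4412, 0.1826, 0.0921]
ee_rot: [-0.0, 0.035, 0.999, -0.0]
force: [-3.1, 0.4, 5.4]
finger_gap: 0.0166
grip_force: 110.8
[ 0.10000069 -0.10822153  0.11220829] [-3.13177823  0.40542252  5.35769263] [0.44118337 0.18255365 0.09209453]
[('steel', [([354.0, 300.0], 0.96), ([266.0, 237.0], 0.83), ([313.0, 159.0], 0.69)]), ('steel_tip', [([346.0, 149.0], 0.66), ([347.0, 255.0], 0.6), ([230.0, 249.0], 0.57)])] [230.44645103 249.70171868]
[('steel', [([204.0, 175.0], 0.69), ([363.0, 241.0], 0.59), ([193.0, 204.0], 0.54)]), ('steel_tip', [([380.0, 280.0], 0.91)])] [201.5319318  174.12606414]
```

Pivoting works: the tip stays put with about 6 N on it. Continuing the arc.

```bash
python3 -m inch '[{"delta_pos":[0.005,0,0.009],"spin":0},{"delta_pos":[0.01,0,0.018],"spin":0},{"delta_pos":[0.014,0,0.027],"spin":0},{"delta_pos":[0.018,0,0.036],"spin":0},{"delta_pos":[0.021,0,0.046],"spin":0},{"delta_pos":[0.0235,0,0.056],"spin":0},{"delta_pos":[0.025,0,0.064],"spin":0},{"delta_pos":[0.025,0,0.064],"spin":0}]'
python3 -c "
from h import *
o=observe();print(o['moment'],o['force'],o['tcp_pos'])
for n in('side','top'):
  im=get_image(n);print([(t,[(np.round(r['centre']).tolist(),round(float(r['score']),2)) for r in pinpoint(im,t)][:3]) for t in('steel','steel_tip')])"
```

```text
clock: 16.87
tcp_pos: [0.4164, 0.1835, 0.0275]
ee_rot: [-0.001, 0.035, 0.999, -0.001]
force: [0.1, 0.2, 0.4]
finger_gap: 0.0164
grip_force: 116.1
[-0.09375335 -0.32086755 -0.01769251] [0.05466702 0.16615688 0.42479614] [0.41640268 0.18347168 0.02748275]
[('steel', [([357.0, 300.0], 0.92), ([259.0, 186.0], 0.71), ([270.0, 253.0], 0.69)]), ('steel_tip', [([223.0, 248.0], 0.8), ([348.0, 150.0], 0.65), ([344.0, 251.0], 0.56)])]
[('steel', [([361.0, 240.0], 0.79), ([196.0, 206.0], 0.57), ([160.0, 276.0], 0.53)]), ('steel_tip', [([380.0, 278.0], 0.82), ([205.0, 168.0], 0.62), ([312.0, 145.0], 0.48)])]
```

```bash
cat > ang.py <<'E'
from h import *
o=observe();y=o["tcp_pos"][1];print(o['moment'],o['force'],o['tcp_pos'],o["grip_force"])
S=get_image("side");T=get_image("top");pts={}
for t,off in(("steel",.034),("steel_mid",.1),("steel_tip",.165)):
  yy=y-.07*off
  for r in pinpoint(S,t)[:4]:
    a,d=ray(S,r["centre"]);p=a+d*(yy-a[1])/d[1]
    if abs(p[0]-o["tcp_pos"][0]-off)<.045 and abs(p[2]-o["tcp_pos"][2])<.12:print(t,p.round(4),round(float(r["score"]),2));pts[t]=p;break
if len(pts)>1:
  k=list(pts);v=pts[k[-1]]-pts[k[0]];print("pitch deg",np.degrees(np.arctan2(v[2],v[0])))
E
python3 ang.py
python3 -m inch '[{"delta_pos":[0.001,0,0.006],"spin":0},{"delta_pos":[0.002,0,0.012],"spin":0},{"delta_pos":[0.002,0,0.018],"spin":0},{"delta_pos":[0.002,0,0.022],"spin":0},{"delta_pos":[0.002,0,0.022],"spin":0}]'
python3 ang.py
```

```text
[-0.0886896  -0.03765961 -0.03921161] [-0.92679616 -0.08533818 -0.37588788] [0.4175162  0.18373422 0.02921299] 115.99657277933147
steel_mid [0.5284 0.1767 0.0452] 0.94
steel_tip [0.5969 0.1722 0.0346] 0.68
pitch deg -8.788235727198542
clock: 17.83
tcp_pos: [0.4175, 0.1854, 0.0071]
ee_rot: [0.002, 0.035, 0.999, 0.001]
force: [1.8, 2.9, 5.1]
finger_gap: 0.0165
grip_force: 118.0
[ 0.55357143 -0.64385792  0.20558517] [1.83840365 2.89440189 5.14703737] [0.41750041 0.18541434 0.00705624] 117.98205414845143
steel [0.4829 0.183  0.0315] 0.8
steel_mid [0.5383 0.1784 0.0424] 0.95
steel_tip [0.6173 0.1739 0.0344] 0.74
pitch deg 1.2163887758938767
```

```bash
python3 -m inch '[{"delta_pos":[0,0,-0.005],"spin":0},{"delta_pos":[0,0,-0.015],"spin":0},{"delta_pos":[0,0,-0.03],"spin":0},{"delta_pos":[0,0,-0.05],"spin":0},{"delta_pos":[0,0,-0.07],"spin":0},{"delta_pos":[0,0,-0.08],"spin":0},{"delta_pos":[0,0,-0.08],"spin":0},{"delta_pos":[0,0,-0.08],"spin":0}]' 0.0 118
python3 ang.py
python3 - <<'E'
from h import *
S=get_image("side");T=get_image("top")
cv2.imwrite("pics/l.png",np.hstack([cv2.resize(S["image"][120:300,170:355],(400,390)),cv2.resize(T["image"][130:270,130:274],(400,390))]))
E
```

```text
clock: 18.75
tcp_pos: [0.4153, 0.184, 0.0871]
ee_rot: [-0.0, 0.035, 0.999, 0.0]
force: [0.3, 0.2, -3.2]
finger_gap: 0.0167
grip_force: 117.0
[-0.04622668  0.1509064  -0.00376375] [ 0.29863636  0.24775448 -3.18790165] [0.41531071 0.18396116 0.08709879] 117.00122686685063
steel [0.4771 0.1816 0.1034] 0.84
steel_mid [0.5489 0.177  0.1207] 0.62
steel_tip [0.6097 0.1724 0.1202] 0.94
pitch deg 7.2060740003143335
```

View pics/l.png

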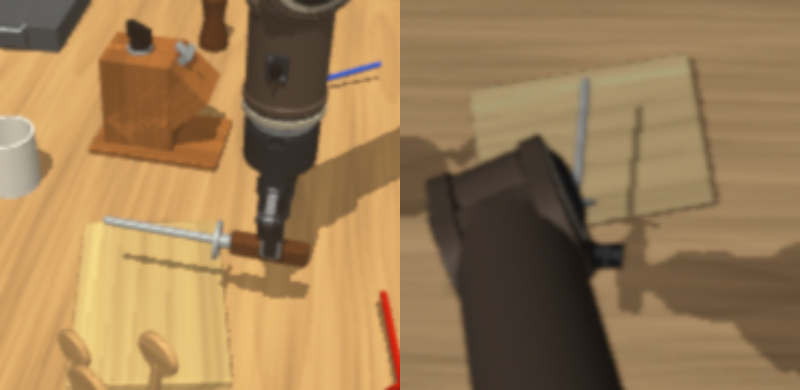

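The steel is now held about level: side view tip (219,221), guard (271,231), handle end (312,236). I'll check the pitch with both cameras.

Run:
```python
from h import *
S=get_image("side");T=get_image("top");o=observe();t=o["tcp_pos"]
tip=tri([ray(S,(219,220.6)),ray(T,(196.9,158.7))]);print("tip",tip)
# rod axis in the plane through the tool, normal = tool y
n=np.array([.07,.998,0])
P=[]
for px in((219,220.6),(270.8,230.8),(312,236.3)):
  a,d=ray(S,px);p=a+d*(n@(t-a))/(n@d);P.append(p);print(p.round(4))
for i,j in((0,1),(1,2),(0,2)):
  v=P[i]-P[j];print("pitch",np.degrees(np.arctan2(v[2],np.hypot(v[0],v[1]))),np.linalg.norm(v))
m=[r for r in trace(S,"steel")];print([(r["extent"],round(float(r["score"]),2)) for r in m])
```

```text
tip [0.60606618 0.1747095  0.12355723]
[0.6069 0.1705 0.1196]
[0.4754 0.1797 0.1139]
[0.376  0.1867 0.118 ]
pitch 2.472438021065391 0.13193742957979526
pitch -2.3225209997034586 0.09972744494750611
pitch 0.40848774025456364 0.23146601334633002
[([218.0, 219.5, 98.1, 22.1], 0.88), ([346.5, 255.2, 24.1, 97.3], 0.67), ([319.7, 149.2, 23.8, 6.7], 0.37)]
```

Level to within about a degree. Raising to 20 cm above the board and centring the rod.

```bash
python3 -m inch '[{"delta_pos":[-0.001,0,-0.008],"spin":0},{"delta_pos":[-0.003,0.001,-0.02],"spin":0},{"delta_pos":[-0.006,0.002,-0.035],"spin":0},{"delta_pos":[-0.01,0.003,-0.055],"spin":0},{"delta_pos":[-0.014,0.004,-0.075],"spin":0},{"delta_pos":[-0.017,0.005,-0.09],"spin":0},{"delta_pos":[-0.018,0.006,-0.098],"spin":0},{"delta_pos":[-0.018,0.006,-0.1],"spin":0}]'
python3 -m inch '[{"delta_pos":[0,0,0],"spin":0},{"delta_pos":[0,0,0],"spin":0},{"delta_pos":[0,0,0],"spin":0},{"delta_pos":[0,0,0],"spin":0},{"delta_pos":[0,0,0],"spin":0},{"delta_pos":[0,0,0],"spin":0}]'
python3 ang.py
python3 - <<'E'
from h import *
S=get_image("side");T=get_image("top")
for n,im in(("S",S),("T",T)):
  print(n,[(t,[np.round(r["centre"]).tolist() for r in pinpoint(im,t)][:3]) for t in("board","crock","mug","mill","knob_grip")])
cv2.imwrite("pics/m.png",np.hstack([cv2.resize(S["image"],(400,300)),cv2.resize(T["image"],(400,300))]))
E
```

```text
clock: 19.92
tcp_pos: [0.4351, 0.1894, 0.1888]
ee_rot: [0.001, 0.035, 0.999, 0.001]
force: [0.2, 0.4, -2.9]
finger_gap: 0.0164
grip_force: 117.0
clock: 20.42
tcp_pos: [0.4339, 0.1887, 0.1867]
ee_rot: [-0.0, 0.035, 0.999, -0.0]
force: [0.3, -0.5, -2.1]
finger_gap: 0.0167
grip_force: 117.0
[0.01632476 0.15316368 0.00363976] [ 0.27924342 -0.48280677 -2.07751282] [0.43388681 0.18871809 0.18667175] 116.98219744954258
steel [0.4979 0.1863 0.2127] 0.7
steel_mid [0.5649 0.1817 0.2141] 0.66
steel_tip [0.6263 0.1772 0.2222] 0.97
pitch deg 4.231979361711887
S [('board', [[240.0, 262.0]]), ('crock', [[226.0, 363.0]]), ('mug', []), ('mill', [[269.0, 140.0]]), ('knob_grip', [[237.0, 133.0]])]
T [('board', [[200.0, 183.0]]), ('crock', [[112.0, 192.0], [404.0, 181.0]]), ('mug', [[263.0, 113.0]]), ('mill', []), ('knob_grip', [[314.0, 143.0]])]
```

View pics/m.png

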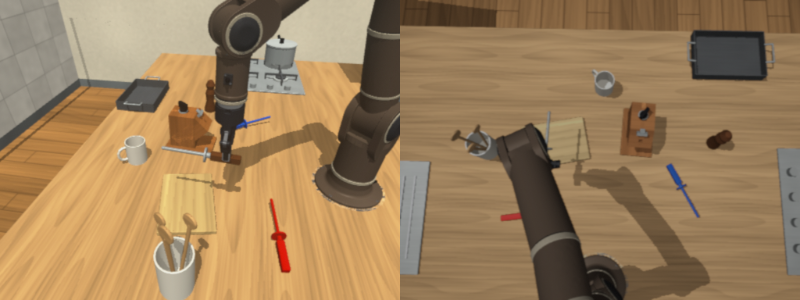

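The side view shows the steel level over the board, with the rod running from (163,149) to (210,154). The crock, mug and mill are where they were and the knob is still turned. Handing in.

```bash
python3 -c "
from bench import *
print(job_done())"
```

```text
the job is handed in; nothing more can be done
None
```

I turned the knob clockwise to its stop, drew the steel out, and handed the job in still holding it level (within a few degrees), about 20 cm above the board; the crock, mill and mug look unmoved, and levelling meant briefly resting the steel's tip on the board, because the moves allow no tilt.

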